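# Hold up the tool chest leaf for its stay

## Task

The brass stay of the carver's tool chest has come off its right-hand leaf and I want to screw it back on. Swing the left-hand leaf, whose dark strip laps over the joint, right over so that it lies back outside the chest, then raise the right-hand leaf by its handle to sixty degrees from shut and keep holding it there: finish still holding it with the gripper, and leave the things lying beside the chest where they are.

Things in the scene. Friction and masses are not known exactly. Their poses are not given: they have to be found in the camera images.
- tool_chest: wooden tool chest fixed to the bench, 180 mm deep (x, away from the robot) x 220 mm wide (y) x 140 mm high, walls 12 mm, yawed up to 0.35 rad. Two leaves meet over its middle, hinged along the outer top edges of the left and right sides; short pieces of carving wood lie inside, a shut drawer is below. Origin: centre of the underside, on the bench; x away from the robot, y to the left, z up
- lap_leaf (a joint): left leaf (+y side), a board 180 x 109 x 11 mm, about 0.25 to 0.5 kg: angle in rad, 0 shut, growing as the free edge rises and swings over to the left; 1.57 upright, 3.14 lying back level outside on the hinge stop. A 24 x 7 mm strip on its free edge covers the other leaf by 12 mm, so it goes first. Below upright it falls shut, past upright it falls open, gently damped
- stay_leaf (a joint): right leaf (-y side), a board 180 x 109 x 11 mm, 0.25 to 0.5 kg: angle in rad, 0 shut, growing as the free edge rises; 1.047 is sixty degrees. Below upright it falls shut when let go
- lap_leaf_handle (a point): middle of the left leaf's handle, a dark steel U-bar: bar 10 mm thick, parallel to the hinge, 38 mm above the leaf's outer face, 85 mm clear between two posts, 80 mm from the hinge (across the leaf). Shut: 33 mm left of the chest's middle line, 189 mm above the bench. Axes turn with the leaf: x along the bar as the chest's x, z outward from the leaf
- stay_leaf_handle (a point): middle of the right leaf's handle, the same dark steel U-bar: bar 10 mm thick, parallel to the hinge, 38 mm above the leaf's outer face, 85 mm clear between two posts, 80 mm from the hinge (across the leaf). Shut: 33 mm right of the chest's middle line, 189 mm above the bench. Axes turn with the leaf: x along the bar as the chest's x, z outward from the leaf
- lap_leaf_hinge (a point): point on the left leaf's hinge line, at the middle of the chest's depth, 113 mm left of the middle line, 140 mm above the bench; the line runs along the chest's x
- stay_leaf_hinge (a point): point on the right leaf's hinge line, at the middle of the chest's depth, 113 mm right of the middle line, 140 mm above the bench; the line runs along the chest's x
- tin_lid: flat round grey tin lid, 110 mm across, 17 mm high, on the bench to the right; to be left alone. Origin: centre of the underside
- turned_disc: turned wooden disc with a half-carved rosette, 184 mm across, 34 mm high, to the right; to be left alone. Origin: centre of the underside
- screwdriver: screwdriver, 180 mm long (its x), lying to the left of the chest; to be left alone. Origin: underside, about the middle
- batten_2: wooden batten 120 x 45 x 38 mm lying at the left; to be left alone. Origin: centre of the underside

How it is judged:
On the way, in this order (a step that is already met when the one before it is completed fails the run):
1. the left leaf lies right back outside the chest, the right leaf still being down (value of joint lap_leaf above 2.9 rad and value of joint stay_leaf below 0.35 rad), for 0.2 s.
2. the right leaf is held by the gripper at sixty degrees (value of joint stay_leaf between 0.96 and 1.134 rad and contact force between the fingers and stay_leaf above 0.3 N), for 0.3 s.
At the end, for the whole second after the job is handed in: The right leaf is still held by the gripper's fingers at 60 degrees from shut, within 5 degrees either way, and no longer moves; the left leaf lies back outside the chest (beyond 166 degrees from shut) (all of step 2 and velocity of joint stay_leaf between -0.1 and 0.1 rad/s and value of joint lap_leaf above 2.9 rad); the arm keeps its last pose, push and grip.
It fails at once if a thing lying beside the chest is shifted by more than 30 mm (distance of any of tin_lid, turned_disc, batten_2, screwdriver from where it was at the start of the episode above 0.03 m).
It also fails if it takes over 54 s, if anything falls off the work surface, if the arm or the gripper's body presses on something with over 40 N, if the wrist force passes 120 N, or if a joint passes its speed limit or range.

## Robot

A 6-joint arm with a two-finger parallel gripper is mounted at the origin on a cart in front of the work surface, level with it; the furniture and walls round the work are solid. World frame = base frame: x ahead of the robot, y to its left, z up, the work surface at z = 0. Lengths are in m, angles in rad, forces in N, time in s.
With the tool pointing down it reaches from about 0.375 to 0.9 m from the base axis. Payload 3.1 kg.
Tool frame: the origin (TCP) lies midway between the tips of the shut fingers; the grasp point (between the pads) lies 19 mm behind it (bot.pinch_z is the distance from the TCP to the grasp point, in m); z points along the fingers, y is the line along which they close (so a half turn about z gives the same grasp; the last joint's range is limited). The gripper opens to 87 mm and grips with 3 to 60 N. Pads are 19 mm wide; open, the fingers measure 117 mm over their backs; the gripper's body (75 mm by 190 mm) begins 51 mm behind the grasp point.
Start: joints at [-0.178, 0.527, 1.433, -0, 1.181, -0.178], TCP at [0.625, 0, 0.223] pointing down, gripper open.
Joint ranges: [-3.08, 3.08], [-0.75, 2.2], [0.22, 2.44], [-1.43, 4.57], [0, 2.65], [-2.85, 2.85]. Speed limits (rad/s): [2.79, 2.79, 3.14, 3.14, 3.14, 3.14].

## Interface

Orientations are given as a rotation vector (axis times angle).
In Python, from rig import bot, command_gripper, optics, sign_off gives the robot as it stands. Calls block until the motion is done:
- bot.move_ptp(position, orientation): joint-space move of the TCP to a pose.
- bot.move_linear(position, feed=0.15, ori=None, f_stop=None): straight line of the TCP; ori=None keeps the orientation; feed is the mean speed in m/s. With f_stop (N) it stops when the force on the tool has changed by that much, and returns True; else False.
- bot.goto_joints(angles): joint-space move.
- command_gripper(opening): opening from 0.0 (shut) to 1.0 (fully open); the grip force is fixed at half the most; returns when the fingers have stopped.
- bot.pause(seconds).
- bot.ik(position, orientation): joint angles nearest the present ones, or None.
- bot.get_obs(): the state.
- optics.capture(name): name is "scene" or "side" or "wrist"; returns the picture (384x512x3 uint8, red, green, blue); there is no depth.
- optics.calibration(name): a dict with "camera_matrix" (3x3 intrinsics, pixels), "rvec" (rotation vector, rad) and "tvec" (3), from world to camera coordinates, as OpenCV has them. Camera axes: x right, y down, z forward; pixel columns grow to the right and rows downward; lengths in m; the calibration is good to about 2 mm. The wrist camera is an equidistant fisheye: a pixel r from the principal point sees the ray r / f radians off the axis. A picture is of the moment at which its call begins: read the wrist's pose just before it. calibration takes no time and is no camera call; for the wrist camera it gives the pose at the moment of the call.
A pose or a line that the arm cannot do raises bot.PlanningError and nothing moves.
- sign_off(): hands the job in; it is judged then, once.
The state is a dict: "t": time; "joints": joint angles; "joint_vel": joint speeds; "joint_torque": joint torques, N m; "tool_pos": TCP position; "tcp_rot": TCP orientation; "contact_force": force on the tool from outside, world axes, zero at the start; "wrist_torque": the same for the moment, N m; "gripper_width": opening from 0.0 (shut) to 1.0 (fully open); "finger_force": force on a finger pad.
Only numpy, scipy, OpenCV 4.12 (cv2) and the standard library are available. Lean on these libraries where they do the work, as an engineer would, in place of code of your own. Each camera call takes 0.05 s, during which the arm holds its last target. There are 200 camera calls.

## Working session

There is one attempt and no reset: what is moved stays moved. The work goes in short steps, each a Python script; the robot and the scene stay as the last script left them, time stands still between calls to the robot, and variables do not carry over. Pictures are saved under pics/ and viewed, at most 10 in all, crops included, and the job is handed in when it is done.

```bash
ls; mkdir -p pics; python3 - <<'E'
from rig import bot, optics
import cv2,numpy as np
for n in ("scene","side"):
    cv2.imwrite(f"pics/{n}0.png",cv2.cvtColor(optics.capture(n),cv2.COLOR_RGB2BGR))
    c=optics.calibration(n);R=cv2.Rodrigues(np.array(c["rvec"]))[0]
    print(n,np.array(c["camera_matrix"]).tolist(),(-R.T@np.array(c["tvec"]).ravel()).round(3),R[2].round(2))
print(bot.get_obs())
E
```

```text
pics
scene [[377.45337272059885, 0.0, 251.9921196286192], [0.0, 377.45337272059885, 189.02939654221794], [0.0, 0.0, 1.0]] [ 0.029 -0.567  0.751] [ 0.53  0.6  -0.6 ]
side [[453.2576234423935, 0.0, 256.2517424185734], [0.0, 453.2576234423935, 196.88114814380538], [0.0, 0.0, 1.0]] [-0.073 -1.144  0.708] [ 0.42  0.82 -0.38]
{'t': 0.1, 'joints': array([-1.78460278e-01,  5.28387670e-01,  1.43379238e+00, -1.00462017e-05,
        1.18138709e+00, -1.78519159e-01]), 'joint_vel': array([-0.00109411, -0.00045623, -0.00332868,  0.00127019,  0.00084538,
        0.00105163]), 'joint_torque': array([-3.02360622e-04, -4.40987206e+01, -1.77151054e+01,  6.34850166e-02,
        5.34114777e-02, -3.85449334e-05]), 'tool_pos': array([6.24333109e-01, 1.71698382e-04, 2.21654801e-01]), 'tcp_rot': array([-2.22022841e+00, -2.22036763e+00,  1.77996658e-03]), 'contact_force': array([ 0.35176973, -0.1372278 , -0.87218477]), 'wrist_torque': array([0.04157287, 0.00575507, 0.00124814]), 'finger_force': 0.0, 'gripper_width': 0.9963593635287513}
```

View pics/scene0.png

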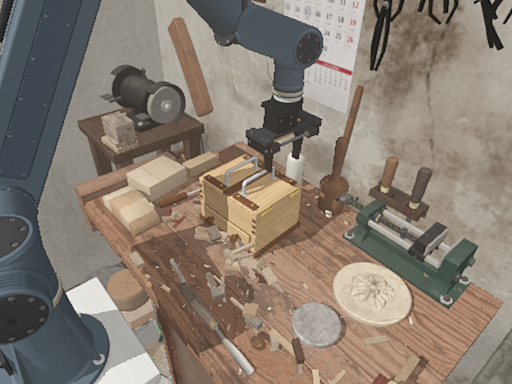

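View pics/side0.png

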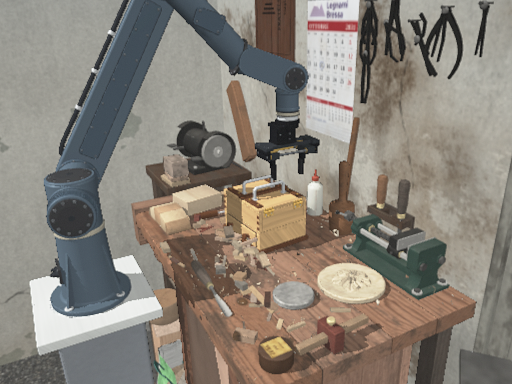

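The scene view shows the chest near pixels (250,200) with both handles at (240,170) and (265,182). The tin lid is at (317,325) and the disc at (372,293). I'll enlarge the chest and look through the wrist camera.

```bash
python3 - <<'E'
from rig import optics
import cv2,numpy as np
a=cv2.imread("pics/scene0.png")[130:260,185:315]; b=cv2.imread("pics/side0.png")[165:255,215:315]
a=cv2.resize(a,None,fx=4.4,fy=4.4,interpolation=cv2.INTER_CUBIC)
cv2.imwrite("pics/sc_crop.png",a)
cv2.imwrite("pics/wrist0.png",cv2.cvtColor(optics.capture("wrist"),cv2.COLOR_RGB2BGR))
c=optics.calibration("wrist");print(c, (-cv2.Rodrigues(np.array(c["rvec"]))[0].T@np.array(c["tvec"]).ravel()))
E
```

```text
{'camera_matrix': array([[297.31863964,   0.        , 255.36119995],
       [  0.        , 297.31863964, 195.52470032],
       [  0.        ,   0.        ,   1.        ]]), 'rvec': array([-2.85942298e+00,  9.72704486e-04, -5.20624737e-04]), 'tvec': array([-0.62323591, -0.03249313,  0.39039143])} [0.62311004 0.07710844 0.38428172]
```

View pics/sc_crop.png

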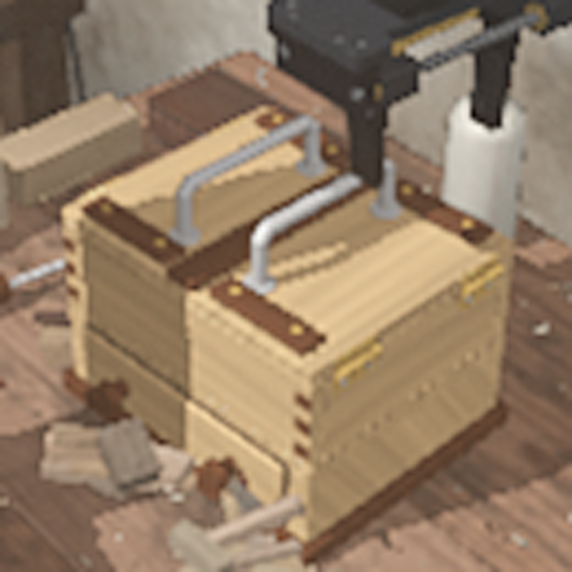

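View pics/wrist0.png

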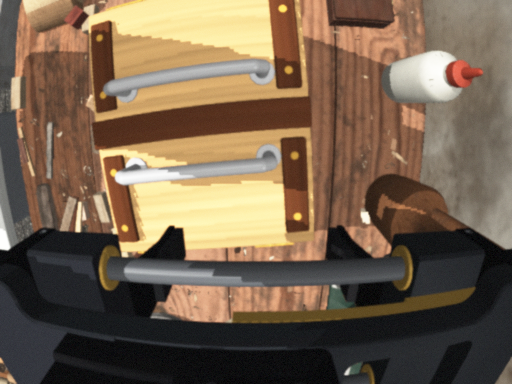

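The wrist view shows the lap handle's bar running from (112,88) to (262,68) and the stay handle's from (122,178) to (272,160), with the dark lap strip between them. I'll cast these points onto z=0.189 and check them against the given sizes.

```bash
cat > h.py <<'E'
import numpy as np,cv2
from scipy.spatial.transform import Rotation as Rn
from rig import bot, command_gripper, optics, sign_off
def rays(n,px,c=None):
    c=c or optics.calibration(n);K=np.array(c["camera_matrix"]);R=cv2.Rodrigues(np.array(c["rvec"]))[0]
    px=np.array(px,float)
    if n=="wrist":
        d=(px-K[:2,2])/K[0,0];r=np.linalg.norm(d,axis=1,keepdims=True)
        v=np.hstack([d/r*np.sin(r),np.cos(r)])
    else: v=np.hstack([(px-K[:2,2])/K[0,0],np.ones((len(px),1))])
    return -R.T@np.array(c["tvec"]).ravel(), v@R
def plane(n,px,z):
    o,v=rays(n,px); return o+v*((z-o[2])/v[:,2])[:,None]
E
python3 - <<'E'
from h import *
L=plane("wrist",[(112,88),(262,68)],.189);S=plane("wrist",[(122,178),(272,160)],.189)
for p in(L,S): d=p[1]-p[0];print(p.round(4).tolist(),np.linalg.norm(d).round(4),np.arctan2(d[1],d[0]).round(3),p.mean(0).round(4))
print("sep",L.mean(0)-S.mean(0))
# strip z=.158 edges; chest leaf corners z .151
st=plane("wrist",[(92,122),(310,96),(98,150),(310,126)],.158);print(st.round(4).tolist())
# scene: crop px of stay handle
f=lambda u,v:(185+u/4.4,130+v/4.4)
print(plane("scene",[f(258,238),f(388,165),f(185,190),f(313,122)],.189).round(4).tolist())
print(plane("scene",[f(308,365),f(505,235),f(70,210)],.151).round(4).tolist())
E
```

```text
[[0.5233, 0.0986, 0.189], [0.6275, 0.106, 0.189]] 0.1045 0.071 [0.5754 0.1023 0.189 ]
[[0.527, 0.0337, 0.189], [0.6342, 0.0451, 0.189]] 0.1079 0.105 [0.5806 0.0394 0.189 ]
sep [-0.00523098  0.06290011  0.        ]
[[0.4866, 0.0756, 0.158], [0.6645, 0.0898, 0.158], [0.4907, 0.0515, 0.158], [0.6649, 0.0667, 0.158]]
[[0.521, 0.0288, 0.189], [0.6311, 0.0371, 0.189], [0.5182, 0.094, 0.189], [0.6278, 0.1034, 0.189]]
[[0.4995, -0.0413, 0.151], [0.6745, -0.025, 0.151], [0.482, 0.1664, 0.151]]
```

```bash
cat >> h.py <<'E'
C=np.array([.577,.069,0]);YAW=.085
def frame(C=None,yaw=None):
    y=YAW if yaw is None else yaw
    return np.array([np.cos(y),np.sin(y),0]),np.array([-np.sin(y),np.cos(y),0]),np.array([0,0,1.])
EX,EY,EZ=frame()
R0={1:np.c_[EX,-EY,-EZ],-1:np.c_[-EX,EY,-EZ]}
def ori(alpha,s):  # alpha>0: gripper leans to the left (+y)
    return Rn.from_rotvec(-alpha*EX)*Rn.from_matrix(R0[s])
def handle(side,th,r_extra=0): # side +1 left leaf
    ph=np.arctan2(.049,.080)+th
    return C+side*.113*EY+.14*EZ+.0938*(-side*np.cos(ph)*EY+np.sin(ph)*EZ)
def tcp(p,alpha,s,adv=0):  # TCP for grasp point at p (adv: bar this far beyond pad middle, toward tips)
    r=ori(alpha,s); return p+r.apply([0,0,bot.pinch_z-adv]),r.as_rotvec()
E
python3 - <<'E'
from h import *
print(bot.pinch_z)
for s in(1,-1):
  for side,ths in((1,np.radians([0,30,60,90,110,125])),(-1,np.radians([0,30,60]))):
    for th in ths:
        p,o=tcp(handle(side,th),side*th*.55,s,.003);q=bot.ik(p,o)
        print(s,side,round(np.degrees(th)),p.round(3),None if q is None else np.round(q,2))
E
```

```text
0.0187
1 1 0 [0.574 0.102 0.173] [-0.02  0.53  1.59 -0.    1.02  1.47]
1 1 30 [0.572 0.133 0.207] [ 0.19  0.53  1.51 -0.32  1.15  1.81]
1 1 60 [0.568 0.175 0.221] [ 0.38  0.62  1.41 -0.57  1.34  2.06]
1 1 90 [0.564 0.219 0.21 ] [ 0.53  0.77  1.3  -0.76  1.55  2.23]
1 1 110 [0.562 0.241 0.191] [ 0.6   0.89  1.23 -0.86  1.68  2.3 ]
1 1 125 [0.561 0.253 0.172] [ 0.64  0.99  1.18 -0.94  1.77  2.34]
1 -1 0 [0.58  0.036 0.173] [-0.13  0.53  1.59 -0.    1.02  1.36]
1 -1 30 [0.582 0.005 0.207] [-0.32  0.52  1.54  0.28  1.21  1.05]
1 -1 60 [ 0.586 -0.037  0.221] [-0.5   0.6   1.46  0.47  1.45  0.84]
-1 1 0 [0.574 0.102 0.173] [-0.02  0.53  1.59 -0.    1.02 -1.67]
-1 1 30 [0.572 0.133 0.207] [ 0.19  0.53  1.51 -0.32  1.15 -1.33]
-1 1 60 [0.568 0.175 0.221] [ 0.38  0.62  1.41 -0.57  1.34 -1.08]
-1 1 90 [0.564 0.219 0.21 ] [ 0.53  0.77  1.3  -0.76  1.55 -0.91]
-1 1 110 [0.562 0.241 0.191] [ 0.6   0.89  1.23 -0.86  1.68 -0.84]
-1 1 125 [0.561 0.253 0.172] [ 0.64  0.99  1.18 -0.94  1.77 -0.8 ]
-1 -1 0 [0.58  0.036 0.173] [-0.13  0.53  1.59 -0.    1.02 -1.79]
-1 -1 30 [0.582 0.005 0.207] [-0.32  0.52  1.54  0.28  1.21 -2.1 ]
-1 -1 60 [ 0.586 -0.037  0.221] [-0.5   0.6   1.46  0.47  1.45 -2.31]
```

```bash
python3 - <<'E'
from h import *
p,o=tcp(handle(1,0),0,1,.003); bot.move_ptp(p+[0,0,.10],o); command_gripper(.55)
im=optics.capture("wrist");cv2.imwrite("pics/w1.png",cv2.cvtColor(im,cv2.COLOR_RGB2BGR))
print(p,bot.get_obs()["tool_pos"],bot.get_obs()["t"])
E
```

```text
[0.57419739 0.10189245 0.17329287] [0.57420136 0.10189628 0.27329574] 2.5833
```

View pics/w1.png

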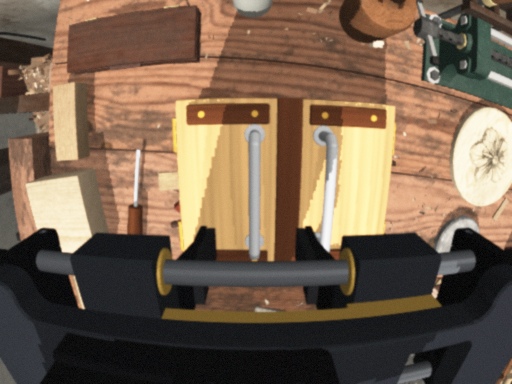

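The wrist view shows the lap bar running straight down at column 255 from (255,130) to (255,258), centred between the fingers at about 205 and 310. The stay bar is at (322,132) to (327,245), and the strip is at column 288. I'll check the numbers, then grip.

```bash
python3 - <<'E'
from h import *
P=plane("wrist",[(255,133),(255,255),(326,135),(327,240)],.189)
loc=np.c_[(P-C)@EX,(P-C)@EY];print(loc.round(4).tolist())
p,o=tcp(handle(1,0),0,1,.003)
hit=bot.move_linear(p,feed=.06,f_stop=8); print(hit,bot.get_obs()["tool_pos"])
if not hit:
    command_gripper(0.); ob=bot.get_obs(); print({k:ob[k] for k in("t","contact_force","gripper_width","finger_force")})
E
```

```text
[[0.0576, 0.034], [-0.0537, 0.0341], [0.0569, -0.0258], [-0.0392, -0.0328]]
False [0.57445711 0.10190338 0.17368269]
{'t': 5.15, 'contact_force': array([-0.19693636,  4.9890528 ,  0.27911545]), 'gripper_width': 0.10209642976721355, 'finger_force': 30.00167727470398}
```

```bash
cat >> h.py <<'E'
def arc(side,a,b,n,k,s,feed=.08,lim=40):
    for th in np.radians(np.linspace(a,b,n+1)[1:]):
        p,o=tcp(handle(side,th),side*th*k,s,.003)
        bot.move_linear(p,feed=feed,ori=o); ob=bot.get_obs()
        print(round(np.degrees(th)),ob["contact_force"].round(1),ob["gripper_width"].round(3),round(ob["finger_force"],1),round(ob["t"],2))
        if np.linalg.norm(ob["contact_force"])>lim or ob["gripper_width"]<.06: print("STOP");return False
    return True
E
python3 - <<'E'
from h import *
print(arc(1,0,60,5,.55,1) and arc(1,60,118,5,.55,1))
E
```

```text
Traceback (most recent call last):
  File "h.py", line 31, in arc
    print(round(np.degrees(th)),ob["contact_force"].round(1),ob["gripper_width"].round(3),round(ob["finger_force"],1),round(ob["t"],2))
                                                             ^^^^^^^^^^^^^^^^^^^^^^^^^
AttributeError: 'float' object has no attribute 'round'
```

```bash
sed -i 's/ob\["gripper_width"\].round(3)/round(ob["gripper_width"],3)/' h.py
python3 - <<'E'
from h import *
print(arc(1,12,60,4,.55,1) and arc(1,60,118,5,.55,1))
E
```

```text
24 [ 2.5 -0.4 -5.6] 0.103 30.0 5.92
36 [ 2.2 -3.  -5.1] 0.101 30.0 6.3
48 [ 1.5 -3.9 -0.4] 0.101 30.0 6.67
60 [-0.4 -3.4  3.7] 0.105 30.0 7.05
72 [-1.1 -1.3  7.5] 0.102 30.0 7.42
83 [-0.2  1.8  7.6] 0.102 30.0 7.78
95 [0.2 3.2 5.8] 0.108 30.0 8.15
106 [0.2 5.1 4.2] 0.099 30.0 8.52
118 [0.6 6.1 1. ] 0.102 30.0 8.88
True
```

```bash
python3 - <<'E'
from h import *
command_gripper(.4)
ob=bot.get_obs();r=Rn.from_rotvec(ob["tcp_rot"])
p=ob["tool_pos"]-.11*r.apply([0,0,1]); print(p)
bot.move_linear(p,feed=.12,f_stop=25);ob=bot.get_obs();print(ob["tool_pos"],ob["contact_force"],ob["t"])
bot.move_linear(ob["tool_pos"]+[0,0,.12],feed=.2)
bot.pause(.5)
cv2.imwrite("pics/s2.png",cv2.resize(cv2.cvtColor(optics.capture("scene"),cv2.COLOR_RGB2BGR)[100:290,110:360],None,fx=3,fy=3))
print(bot.get_obs()["t"])
E
```

```text
[0.55312488 0.34709425 0.22741758]
[0.55300388 0.34646286 0.22730453] [-0.09589117 -0.4012145   0.24733376] 10.7083
12.0083
```

View pics/s2.png

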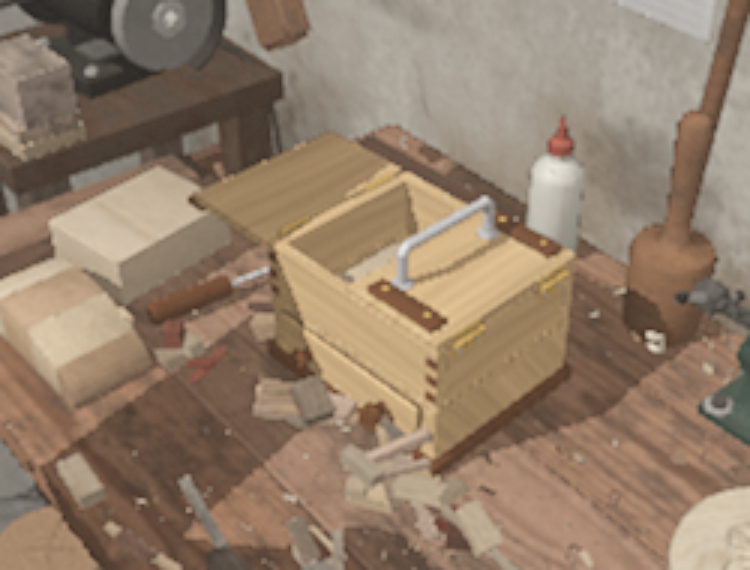

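The left leaf lies back level (crop pixels (200,195) to (400,170)), and the stay leaf is still shut with its handle bar from (405,250) to (488,203). Next I'll grip that bar.

```bash
python3 - <<'E'
from h import *
p,o=tcp(handle(-1,0),0,1,.003); bot.move_ptp(p+[0,0,.12],o); command_gripper(.7)
im=optics.capture("wrist");cv2.imwrite("pics/w3.png",cv2.cvtColor(im,cv2.COLOR_RGB2BGR))
hit=bot.move_linear(p,feed=.08,f_stop=8); print(hit,bot.get_obs()["tool_pos"],p)
if not hit:
    command_gripper(0.); ob=bot.get_obs(); print({k:ob[k] for k in("t","contact_force","gripper_width","finger_force")})
    if .08<ob["gripper_width"]<.14: print(arc(-1,0,60,6,.5,1,feed=.06))
E
```

```text
False [0.58020102 0.03607879 0.17383066] [0.57980261 0.03610755 0.17329287]
{'t': 16.6333, 'contact_force': array([0.2416687 , 5.43939837, 0.62376843]), 'gripper_width': 0.10263070047961376, 'finger_force': 30.001029074192047}
10 [-0.1  6.1  0.4] 0.105 30.0 17.04
20 [0.5 6.1 1.8] 0.104 30.0 17.45
30 [0.2 5.7 2.5] 0.103 30.0 17.86
40 [-0.4  5.7  6.4] 0.101 30.0 18.27
50 [-0.8  5.   7.5] 0.101 30.0 18.68
60 [-0.8  2.2  9.2] 0.109 30.0 19.07
True
```

```bash
python3 - <<'E'
from h import *
bot.pause(.4)
im=cv2.cvtColor(optics.capture("side"),cv2.COLOR_RGB2BGR)
im2=cv2.cvtColor(optics.capture("scene"),cv2.COLOR_RGB2BGR)
cv2.imwrite("pics/s4.png",np.hstack([cv2.resize(im[130:260,200:330],None,fx=3,fy=3),cv2.resize(im2[110:260,185:315],(390,390*150//130))[:390]]))
ob=bot.get_obs();print(ob["tool_pos"],tcp(handle(-1,np.radians(60)),-np.radians(30),1,.003)[0],ob["t"],ob["contact_force"])
c=optics.calibration("side")
from rig import optics
# predicted leaf free-edge corners (outer face bottom) for 55,60,65 deg in both crops
for n,off,f in(("side",(200,130),3),("scene",(185,110),3)):
    c=optics.calibration(n)
    for d in(55,60,65):
        t=np.radians(d);e=np.cos(t)*EY+np.sin(t)*EZ;nrm=-np.sin(t)*EY+np.cos(t)*EZ
        h=C-.113*EY+.14*EZ
        pts=[h+sx*.09*EX+.109*e+q*nrm for sx in(-1,1) for q in (0,.011)]
        px=cv2.projectPoints(np.array(pts),np.array(c["rvec"]),np.array(c["tvec"]),np.array(c["camera_matrix"]),None)[0][:,0]
        print(n,d,((px-off)*f).round(0).tolist())
E
```

```text
[ 0.58583792 -0.03817957  0.22180014] [ 0.58613371 -0.03819647  0.22017179] 19.575 [-1.01294784  2.64853388  8.54009923]
side 55 [[142.0, 150.0], [146.0, 146.0], [285.0, 115.0], [290.0, 111.0]]
side 60 [[146.0, 147.0], [151.0, 145.0], [289.0, 112.0], [295.0, 110.0]]
side 65 [[150.0, 145.0], [155.0, 144.0], [294.0, 110.0], [300.0, 109.0]]
scene 55 [[162.0, 205.0], [170.0, 203.0], [308.0, 124.0], [316.0, 122.0]]
scene 60 [[169.0, 204.0], [177.0, 204.0], [315.0, 123.0], [324.0, 121.0]]
scene 65 [[176.0, 204.0], [185.0, 204.0], [323.0, 122.0], [332.0, 122.0]]
```

View pics/s4.png

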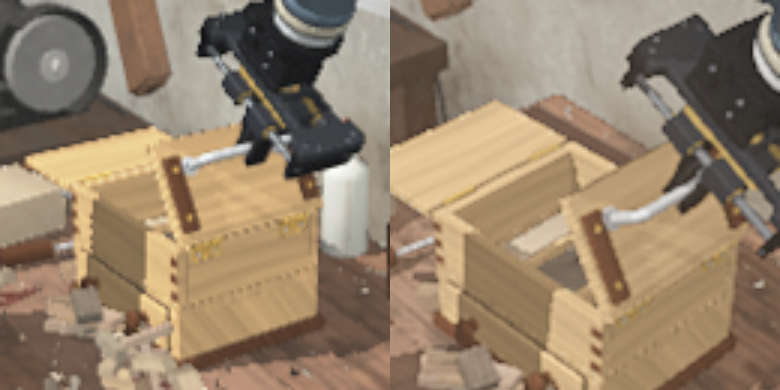

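```bash
python3 -c "
import cv2
im=cv2.imread('pics/w3.png')[120:250,190:320];cv2.imwrite('pics/w3c.png',cv2.resize(im,None,fx=4,fy=4))"
```

```text
(no output)
```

View pics/w3c.png

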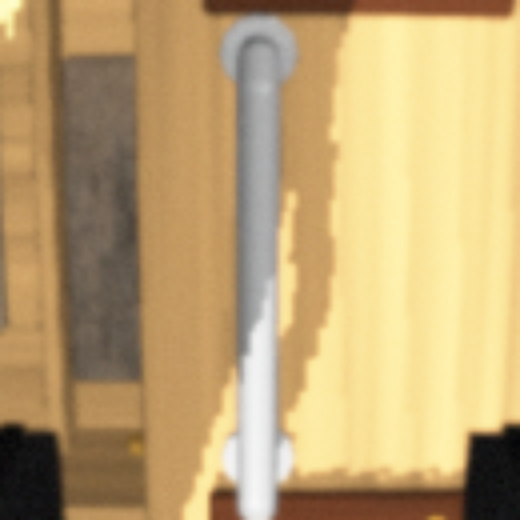

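Before the grip, the bar was at column 254.5 against the principal 255.4, so the chest estimate is about 1 mm off. That puts the leaf at about 60.5°, and the scene corner at crop (170,200) fits 60°. I'm handing it in.

```bash
python3 - <<'E'
from h import *
ob=bot.get_obs();print(np.abs(ob["joint_vel"]).max(),ob["finger_force"]);print(sign_off())
E
```

```text
0.0020492101323195235 29.99989002943039
the job is handed in; nothing more can be done
None
```

The left leaf lies back level outside the chest, the gripper is holding the right leaf by its handle at about 60° (my estimate from the arm pose and pictures), and the job is handed in; no verdict came back. I sent nothing near the things beside the chest, but did not measure them again afterwards.

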